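# Park the anaesthetic masks by size

### The arm

A 6-joint arm with a two-finger parallel gripper is mounted at the origin on the work surface. World frame = base frame: x ahead of the robot, y to its left, z up, the work surface at z = 0. Lengths are in m, angles in rad, forces in N, time in s.
With the tool pointing down it reaches from about 0.3 to 0.875 m from the base axis. Payload 6.4 kg.
Tool frame: the origin (TCP) lies on the centre line of the jaws, within the pads' length; the fingertips stand 22 mm ahead of it and the grasp point (between the pads) lies 3 mm ahead of it; z points along the fingers, y is the line along which they close (so a half turn about z gives the same grasp; the last joint's range is limited). The gripper opens to 85 mm and grips with 20 to 120 N. Pads are 22 mm wide; open, the fingers measure 114 mm over their backs; the gripper's body (76 mm by 85 mm) begins 54 mm behind the grasp point. The pads swing forward as they close: fully open they stand 13 mm farther back than shut.
Start: joints at [1.029, 0.181, 1.607, -0, 1.354, -0.206], TCP at [0.189, 0.543, 0.253] pointing down, gripper open.
Joint ranges: [-2.99, 2.99], [-0.89, 2.07], [0.3, 2.58], [-1.14, 4.28], [0, 2.63], [-3.12, 3.12]. Speed limits (rad/s): [2.57, 2.57, 3.01, 3.14, 3.14, 3.14].

### API

Orientations are given as a unit quaternion [w, x, y, z].
In Python, from bench import ctrl gives the robot as it stands. The module is installed in compiled form; this text tells all that it offers.
- The arm moves only by the tool servo_tool, never from a script. Its argument "commands" is a list of rows, each a list of 3 entries, a list of its own where there are three numbers: the shift along the tool's x, y, z in mm, then the turn about the tool's z in rad, then the finger opening in mm, from 0 to 85.4. In form: [[[dx, dy, dz], turn, jaw], ...]. A call has 1 to 20 rows; each row shifts and turns the commanded pose from where the row before left it, along the tool's axes as they then stand; what a row does not reach is not made up. A row lasts 1/8 s, in which the tool goes at most 62.5 mm and 10.7 degrees, less where a joint would pass 70% of its speed; a pose out of reach is approached as far as the arm can. A call with a gripper value outside its range is refused whole. The fingers move at their own pace and stop on an object; the grip force is fixed at half the most. Time passes only in rows, so rows that do not move let the fingers close. It gives the time, the measured TCP pose, the force, the opening and the grip force at its end, in the units of the state.
- ctrl.get_obs(): the state, without advancing time (a new reading comes with each control period).
- ctrl.camera(name): name is "scene" or "side" or "wrist"; returns a dict with "color" (480x640x3 uint8, red, green, blue), "z_map" (480x640 float32, m along the optical axis (not along the pixel's ray), 0 where there is no reading), "fx", "fy", "cx", "cy" (pixels), "R" (3x3) and "t" (3): a world point X has camera coordinates R X + t. Camera axes: x right, y down, z forward; pixel columns grow to the right and rows downward; lengths in m; the calibration is good to about 2 mm. The wrist camera is an equidistant fisheye: a pixel r from the principal point sees the ray r / f radians off the axis. A picture is of the moment at which its call begins.
- ctrl.hand_in(): hands the job in; it is judged then, once.
The state is a dict: "time_s": time; "q": joint angles; "dq": joint speeds; "joint_efforts": joint torques, N m; "eef_pos": TCP position; "eef_rot": TCP orientation; "wrist_force": force on the tool from outside, world axes, zero at the start; "torque": the same for the moment, N m; "opening": opening from 0.0 (shut) to 1.0 (fully open); "grasp_force": force on a finger pad.
Only numpy, scipy, OpenCV 4.12 (cv2) and the standard library are available. Lean on these libraries where they do the work, as an engineer would, in place of code of your own. Each camera call takes 0.05 s, during which the arm holds its last target. There are 200 camera calls.

### The job

Put the four washed anaesthetic masks away: set each one upright, mouth down, flat on the floor of the white parking stand of its own size (smallest mask on smallest stand, and so on up to the largest). Set them down rather than drop them, do not knock any over, and leave the small tube adapter and the medicine bottle standing where they are.

Things in the scene. Friction and masses are not known exactly. Their poses are not given: they have to be found in the camera images.
- mask_s: Smallest of four loose face masks (about 50 g, varies), standing mouth down: clear plastic cone on a black rubber rim, grey round connector stub on top (grip it: 22 mm diameter, 32 mm tall, from 38 to 70 mm above the underside). Rim 36 mm diameter (widest part), 10 mm high; total height 70 mm. Origin: centre of the underside; z up its axis; round, yaw has no meaning.
- mask_m: Second smallest of four loose face masks (about 70 g, varies), standing mouth down: clear plastic cone on a black rubber rim, grey round connector stub on top (grip it: 22 mm diameter, 32 mm tall, from 44 to 76 mm above the underside). Rim 54 mm diameter (widest part), 10 mm high; total height 76 mm. Origin: centre of the underside; z up its axis; round, yaw has no meaning.
- mask_l: Second largest of four loose face masks (about 90 g, varies), standing mouth down: clear plastic cone on a black rubber rim, grey round connector stub on top (grip it: 22 mm diameter, 32 mm tall, from 50 to 82 mm above the underside). Rim 72 mm diameter (widest part), 10 mm high; total height 82 mm. Origin: centre of the underside; z up its axis; round, yaw has no meaning.
- mask_xl: Largest of four loose face masks (about 110 g, varies), standing mouth down: clear plastic cone on a black rubber rim, grey round connector stub on top (grip it: 22 mm diameter, 32 mm tall, from 56 to 88 mm above the underside). Rim 90 mm diameter (widest part), 10 mm high; total height 88 mm. Origin: centre of the underside; z up its axis; round, yaw has no meaning.
- stand_s: Smallest of four white round parking stands, fixed on the table, for the 36 mm mask: a shallow dish, outer diameter 60 mm, inner 52 mm (8 mm play all round the mask), lip 12 mm high, 4 mm thick; floor 4 mm above the table. The next larger mask does not fit in. Origin: centre of the underside, on the table; z up.
- stand_m: Second smallest of four white round parking stands, fixed on the table, for the 54 mm mask: a shallow dish, outer diameter 78 mm, inner 70 mm (8 mm play all round the mask), lip 12 mm high, 4 mm thick; floor 4 mm above the table. The next larger mask does not fit in. Origin: centre of the underside, on the table; z up.
- stand_l: Second largest of four white round parking stands, fixed on the table, for the 72 mm mask: a shallow dish, outer diameter 96 mm, inner 88 mm (8 mm play all round the mask), lip 12 mm high, 4 mm thick; floor 4 mm above the table. The next larger mask does not fit in. Origin: centre of the underside, on the table; z up.
- stand_xl: Largest of four white round parking stands, fixed on the table, for the 90 mm mask: a shallow dish, outer diameter 114 mm, inner 106 mm (8 mm play all round the mask), lip 12 mm high, 4 mm thick; floor 4 mm above the table. The next larger mask does not fit in. Origin: centre of the underside, on the table; z up.
- adapter: Bystander, loose: a white breathing-tube adapter standing upright, 28 mm diameter at the foot, narrowing to 15 mm, 50 mm tall. Not a mask. Origin: centre of the underside.
- vial: Bystander, loose: an amber glass medicine bottle with white cap, 42 mm diameter, 80 mm tall. Origin: centre of the underside.

How it is judged:
At the end, for the whole second after the job is handed in: Each mask stands upright (within 0.1 rad) inside the lip of the stand of its own size, centred within 10 mm and resting on the stand's floor (underside 1 to 6.5 mm above the stand's underside), at rest; the adapter and the bottle stand upright (within 0.15 rad) within 20 mm of where they began (horizontal distance between mask_s and stand_s below 0.01 m and z of mask_s in the frame of stand_s between 0.001 and 0.0065 m and angle between each of mask_s, mask_m, mask_l, mask_xl's own z axis and vertical below 0.1 rad and linear speed of each of mask_s, mask_m, mask_l, mask_xl below 0.03 m/s and horizontal distance between mask_m and stand_m below 0.01 m and z of mask_m in the frame of stand_m between 0.001 and 0.0065 m and horizontal distance between mask_l and stand_l below 0.01 m and z of mask_l in the frame of stand_l between 0.001 and 0.0065 m and horizontal distance between mask_xl and stand_xl below 0.01 m and z of mask_xl in the frame of stand_xl between 0.001 and 0.0065 m and distance of each of adapter, vial from where it was at the start of the episode below 0.02 m and angle between each of adapter, vial's own z axis and vertical below 0.15 rad); the robot touches nothing.
It fails at once if the adapter is pushed more than 20 mm from its place or tipped over (distance of adapter from where it was at the start of the episode above 0.02 m or angle between adapter's own z axis and vertical above 0.35 rad).
It fails at once if the vial is pushed more than 20 mm from its place or tipped over (distance of vial from where it was at the start of the episode above 0.02 m or angle between vial's own z axis and vertical above 0.35 rad).
It fails at once if a mask is knocked over (tilted more than 40 degrees) (angle between any of mask_s, mask_m, mask_l, mask_xl's own z axis and vertical above 0.7 rad).
It fails at once if a mask is dropped or thrown (free fall of more than about 3 cm) ((contact force between mask_s and anything else below 0.02 N and linear speed of mask_s above 0.8 m/s) or (contact force between mask_m and anything else below 0.02 N and linear speed of mask_m above 0.8 m/s) or (contact force between mask_l and anything else below 0.02 N and linear speed of mask_l above 0.8 m/s) or (contact force between mask_xl and anything else below 0.02 N and linear speed of mask_xl above 0.8 m/s)).
It also fails if it takes over 99 s, if anything falls off the work surface, if the arm or the gripper's body presses on something with over 40 N, if the wrist force passes 120 N, or if a joint passes its speed limit or range.

## Working session

There is one attempt and no reset: what is moved stays moved. The work goes in short steps, Python scripts to look and compute and a tool call to move; the robot and the scene stay as the last step left them, time stands still between calls to the robot, and variables do not carry over. Pictures are saved under pics/ and viewed, at most 14 in all, crops included, and the job is handed in when it is done.

Besides the shell and the picture viewer there is one more tool, called after ">>>" as name(argument=value, ...) on one line, values as JSON. servo_tool: Moves the arm, as the interface text tells. Its arguments: {"type":"object","properties":{"commands":{"type":"array"}},"required":["commands"]}

```bash
mkdir -p pics; python3 - <<'E'
from bench import ctrl
import cv2,numpy as np
o=ctrl.get_obs(); print(o['time_s'],o['eef_pos'],o['eef_rot'],o['opening'])
for n in ['scene','side']:
    c=ctrl.camera(n); cv2.imwrite(f'pics/{n}0.png',c['color'][:,:,::-1]); np.savez(f'{n}0.npz',**c)
    print(n,c['fx'],c['cx'],c['cy'],-c['R'].T@c['t'],c['R'][2])
E
```

```text
0.0 [0.18917547 0.54242461 0.25237345] [-3.34858825e-04  1.67119351e-01  9.85936263e-01 -8.34133679e-04] 0.9980759345253276
scene 448.41961421255314 322.1429650551294 244.31068648757386 [0.94583825 0.39088325 0.60846747] [-0.51119797 -0.48606719 -0.70881261]
side 607.8467131274357 319.9200670882471 239.89447069835023 [ 0.3733794  -0.93744283  0.78339349] [ 0.13089386  0.77942246 -0.61267236]
```

View pics/scene0.png

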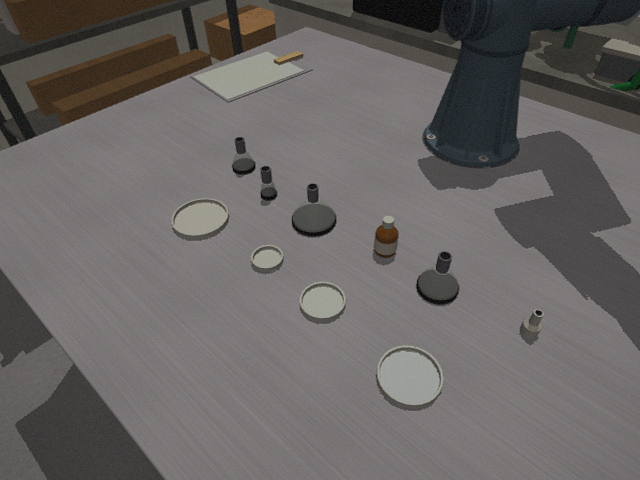

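View pics/side0.png

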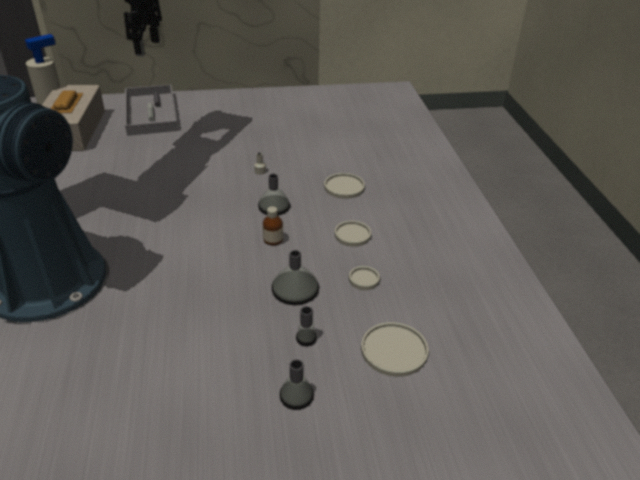

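Scene view: masks at about (244,165), (269,192), (314,218), (438,285). Stands at (200,218), (267,258), (323,300), (409,376). Vial (387,240), adapter (534,322). The side view shows the same row of masks with the stands to their right. Next I fit circles to the contours from both views.

```bash
cat > h.py <<'E'
import numpy as np,cv2
from scipy.optimize import least_squares
def load(n): return dict(np.load(n,allow_pickle=True))
def cast(c,uv,z):
    uv=np.atleast_2d(uv).astype(float); d=np.c_[(uv[:,0]-c['cx'])/c['fx'],(uv[:,1]-c['cy'])/c['fy'],np.ones(len(uv))]@c['R']
    o=-c['R'].T@c['t']; return o+d*((z-o[2])/d[:,2])[:,None]
def blob(m,p):
    n,l,s,_=cv2.connectedComponentsWithStats(m.astype(np.uint8)); 
    w=l[p[1]-6:p[1]+7,p[0]-6:p[0]+7]; w=w[w>0]
    if not len(w): return None
    k=np.bincount(w).argmax(); cs,_=cv2.findContours((l==k).astype(np.uint8),cv2.RETR_EXTERNAL,cv2.CHAIN_APPROX_NONE)
    return max(cs,key=len)[:,0,:]
def circ(c,P,far,r=None):
    "circle fit on the far or near half as seen from the camera"
    o=-c['R'].T@c['t']; P=P[:,:2]; m=(P.min(0)+P.max(0))/2; 
    for _ in range(4):
        d=m-o[:2]; d/=np.linalg.norm(d); q=(P-m)@d; Q=P[q>0] if far else P[q<-0.005]
        f=lambda x:np.hypot(*(Q-x[:2]).T)-(x[2] if r is None else r)
        s=least_squares(f,[*m,.04] if r is None else m,loss='soft_l1',f_scale=.002); m=s.x[:2]
    return s.x,np.sqrt(np.mean(s.fun**2))
E
python3 - <<'E'
from h import *
st={'scene':[(200,218),(267,258),(323,300),(409,376)],'side':[(395,348),(364,277),(353,233),(344,186)]}
mk={'scene':[(244,166),(269,193),(314,220),(438,287)],'side':[(296,396),(306,337),(295,289),(274,205)]}
by={'scene':[(387,240),(534,325)],'side':[(273,235),(260,168)]}
for n in st:
    c=load(n+'0.npz'); g=c['color'].astype(int).max(2); 
    print(n,'table',[g[p[1],p[0]+60] for p in st[n]],'stand',[g[p[1],p[0]] for p in st[n]],'mask',[g[p[1],p[0]] for p in mk[n]])
    for p in st[n]:
        b=blob(g>(150),p); 
        x,e=circ(c,cast(c,b,.012),True); print('stand',p,len(b),x.round(4),e.round(4))
    for p in mk[n]:
        t=g[p[1]-40:p[1]+40,p[0]-50:p[0]+50]; b=blob(g<np.median(t)*.75,p)
        x,e=circ(c,cast(c,b,.0),False); 
        top=b[b[:,1]<=b[:,1].min()+2].mean(0); print('mask',p,len(b),x.round(4),e.round(4),'stubtop',[cast(c,top,h)[0,:2].round(3) for h in (.07,.088)])
    for p in by[n]: print('by',p,cast(c,(p[0],p[1]+ (10 if p==by[n][0] else 3)),.01).round(3))
E
```

```text
scene table [np.int64(128), np.int64(129), np.int64(127), np.int64(122)] stand [np.int64(160), np.int64(161), np.int64(161), np.int64(161)] mask [np.int64(67), np.int64(59), np.int64(82), np.int64(74)]
stand (200, 218) 125 [ 0.6254 -0.2489  0.0506] 0.0015
stand (267, 258) 65 [ 0.6111 -0.0674  0.0237] 0.001
stand (323, 300) 179 [0.6105 0.0627 0.0306] 0.0048
stand (409, 376) 363 [0.6264 0.2555 0.0448] 0.0043
mask (244, 166) 60 [ 0.4469 -0.3319  0.0261] 0.0033 stubtop [array([ 0.479, -0.273]), array([ 0.494, -0.251])]
mask (269, 193) 111 [ 0.4942 -0.2049  0.0115] 0.0005 stubtop [array([ 0.47 , -0.218]), array([ 0.486, -0.198])]
mask (314, 220) 163 [ 0.4712 -0.0837  0.0439] 0.0011 stubtop [array([ 0.449, -0.104]), array([ 0.465, -0.087])]
mask (438, 287) 147 [0.4573 0.196  0.034 ] 0.0006 stubtop [array([0.438, 0.186]), array([0.455, 0.193])]
by (387, 240) [[0.446 0.081 0.01 ]]
by (534, 325) [[0.43  0.355 0.01 ]]
side table [np.int64(115), np.int64(113), np.int64(109), np.int64(112)] stand [np.int64(157), np.int64(156), np.int64(153), np.int64(155)] mask [np.int64(72), np.int64(59), np.int64(86), np.int64(86)]
stand (395, 348) 149 [ 0.6173 -0.2687  0.0487] 0.0006
stand (364, 277) 54 [ 0.6037 -0.0873  0.022 ] 0.0009
stand (353, 233) 65 [0.6085 0.0536 0.0309] 0.0009
stand (344, 186) 73 [0.6247 0.2379 0.0393] 0.0012
mask (296, 396) 133 [ 0.4436 -0.3318  0.0274] 0.0005 stubtop [array([ 0.445, -0.321]), array([ 0.443, -0.336])]
mask (306, 337) 109 [ 0.4749 -0.2146  0.0175] 0.0005 stubtop [array([ 0.475, -0.208]), array([ 0.473, -0.226])]
mask (295, 289) 188 [ 0.4712 -0.0841  0.0451] 0.0008 stubtop [array([ 0.474, -0.057]), array([ 0.471, -0.079])]
mask (274, 205) 165 [0.449  0.08   0.0251] 0.0055 stubtop [array([0.454, 0.129]), array([0.452, 0.102])]
by (273, 235) [[0.441 0.042 0.01 ]]
by (260, 168) [[0.435 0.334 0.01 ]]
```

```bash
python3 - <<'E'
from h import *
N='xl s m l'.split(); R=dict(s=.018,m=.027,l=.036,xl=.045)
st={'scene':[(200,218),(267,258),(323,300),(409,376)],'side':[(395,348),(364,277),(353,233),(344,186)]}
M='m s xl l'.split()
mk={'scene':[(244,166),(269,193),(314,220),(438,287)],'side':[(296,396),(306,337),(295,289),(274,205)]}
for n in st:
    c=load(n+'0.npz'); a=c['color'].astype(int); g=a.max(2); sat=(a.max(2)-a.min(2))
    for k,p in zip(N,st[n]):
        t=np.median(g[p[1]-40:p[1]+40,p[0]-50:p[0]+50]) if k!='xl' else (128 if n=='scene' else 115)
        for T in (.5,):
            b=blob(g>t+(155-t)*T,p); P=cast(c,b,.012); x,e=circ(c,P,True); y,e2=circ(c,P,True,R[k]+.012)
            print(n,'stand',k,len(b),x.round(4),e.round(4),y.round(4),e2.round(4))
    for k,p in zip(M,mk[n]):
        t=np.median(g[p[1]-40:p[1]+40,p[0]-50:p[0]+50])
        m=(g<t*.8)&(sat<25); b=blob(m,p); x,e=circ(c,cast(c,b,0),False); y,e2=circ(c,cast(c,b,0),False,R[k]); 
        print(n,'mask',k,len(b),x.round(4),e.round(4),y.round(4),e2.round(4))
E
```

```text
scene stand xl 233 [ 0.6203 -0.2576  0.0547] 0.0069 [ 0.6218 -0.2547] 0.0068
scene stand s 78 [ 0.6054 -0.0741  0.029 ] 0.0006 [ 0.6062 -0.0731] 0.0007
scene stand m 115 [0.6107 0.0693 0.0381] 0.0006 [0.6116 0.0701] 0.0007
scene stand l 176 [0.6266 0.2556 0.0469] 0.0006 [0.6279 0.2561] 0.0007
scene mask m 62 [ 0.4468 -0.3308  0.0257] 0.0032 [ 0.4453 -0.3321] 0.0033
scene mask s 93 [ 0.4942 -0.2049  0.0115] 0.0005 [ 0.4888 -0.2116] 0.0035
scene mask xl 162 [ 0.472  -0.083   0.0435] 0.0009 [ 0.4707 -0.0842] 0.001
scene mask l 150 [0.4572 0.196  0.0341] 0.0006 [0.4551 0.1951] 0.0009
side stand xl 153 [ 0.6174 -0.2681  0.0503] 0.0006 [ 0.6148 -0.2758] 0.0029
side stand s 58 [ 0.6035 -0.0877  0.025 ] 0.001 [ 0.6016 -0.0937] 0.0031
side stand m 70 [0.6083 0.0541 0.0334] 0.0009 [0.6066 0.0475] 0.0031
side stand l 76 [0.6254 0.2394 0.0413] 0.0009 [0.6243 0.2316] 0.0031
side mask m 132 [ 0.4435 -0.3329  0.0272] 0.0005 [ 0.4435 -0.3332] 0.0005
side mask s 272 [ 0.4751 -0.2143  0.0181] 0.0005 [ 0.4751 -0.2144] 0.0005
side mask xl 272 [ 0.4751 -0.2143  0.0181] 0.0005 [ 0.469  -0.1779] 0.0145
side mask l 173 [0.4492 0.0776 0.0241] 0.005 [0.4516 0.0964] 0.0102
```

>>> servo_tool(commands=[[[0, 0, 0], -0.168, 85], [[0, 0, 0], -0.168, 85], [[-30, -35, -5], 0, 85], [[-30, -35, -5], 0, 85], [[-30, -35, -5], 0, 85], [[-30, -35, -5], 0, 85], [[-30, -35, -5], 0, 60], [[-30, -35, 0], 0, 50], [[-30, -35, 0], 0, 50], [[-30, -35, 0], 0, 50], [[-27, -35, 0], 0, 50], [[0, -32, 0], 0, 50], [[0, 0, 0], 0, 50], [[0, 0, 0], 0, 50]])

```text
time_s: 1.85
eef_pos: [0.4563, 0.1963, 0.2781]
eef_rot: [-0.0, 0.0, 1.0, 0.0]
wrist_force: [0.3, 0.3, 0.4]
opening: 0.583
grasp_force: 0.0
```

```bash
python3 - <<'E'
from bench import ctrl
import cv2,numpy as np
o=ctrl.get_obs(); print(o['time_s'],o['eef_pos'],o['eef_rot'],o['opening'])
c=ctrl.camera('wrist'); cv2.imwrite('pics/w0.png',c['color'][:,:,::-1]); np.savez('w0.npz',**c)
print(c['fx'],c['cx'],c['cy'],-c['R'].T@c['t'],c['R'][2])
E
```

```text
1.85 [0.45633074 0.19632868 0.2781347 ] [-1.74412499e-04  2.08726917e-05  9.99999967e-01  1.88680811e-04] 0.5831937831554042
371.64829954431775 317.4457475283484 240.9650287301789 [0.37188263 0.19704762 0.39879205] [ 3.27883239e-01  1.88277073e-04 -9.44718237e-01]
```

View pics/w0.png

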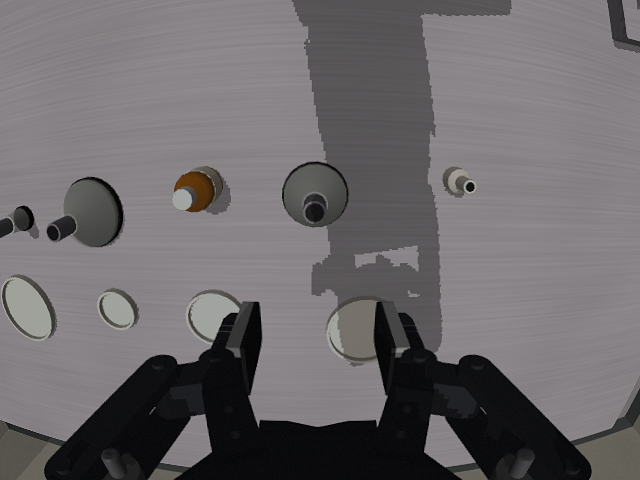

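Wrist view: mask_l stub top at (316,209), mask_xl stub top (56,232), vial cap (182,200), adapter top (470,187); stands l, m and s along the row at v≈310-330. I'll cast these through the fisheye model.

```bash
cat >> h.py <<'E'
def castw(c,uv,z):
    uv=np.atleast_2d(uv).astype(float); v=np.c_[(uv[:,0]-c['cx'])/c['fx'],(uv[:,1]-c['cy'])/c['fy']]
    th=np.hypot(*v.T); d=np.c_[v*np.sinc(th/np.pi)[:,None],np.cos(th)]@c['R']
    o=-c['R'].T@c['t']; return o+d*((z-o[2])/d[:,2])[:,None]
E
python3 - <<'E'
from h import *
c=load('w0.npz'); a=c['color'].astype(int); g=a.max(2); sat=g-a.min(2)
for k,p,z in [('l',(316,209),.082),('xl',(55,233),.088),('vial',(182,200),.08),('adapter',(470,187),.05)]: print(k,castw(c,p,z).round(4))
b=blob((g<115)&(sat<25)&(np.arange(640)<420),(315,180)); print(len(b))
for k,p,r in [('m',(216,316),.039),('s',(118,309),.03),('xl',(28,307),.057)]:
    b=blob((g>160)&(sat<30),p); P=castw(c,b,.012); print(k,len(b),*circ(c,P,True),P.min(0)[:2],P.max(0)[:2])
c=load('scene0.npz'); print('vial',cast(c,(388,221),.08),'adapter',cast(c,(538,312),.05))
E
```

```text
l [[0.4521 0.1959 0.082 ]]
xl [[ 0.4706 -0.0809  0.088 ]]
vial [[0.4426 0.0729 0.08  ]]
adapter [[0.4355 0.3508 0.05  ]]
2616
m 132 [0.61437237 0.05890941 0.01932752] 0.0020729128874037027 [0.57349112 0.03781414] [0.63768164 0.1008952 ]
s 101 [ 0.6052188  -0.07476826  0.02819946] 0.0005148778865504477 [ 0.57677271 -0.10336786] [ 0.63398539 -0.04668618]
xl 218 [ 0.61149412 -0.24711257  0.05442025] 0.0047469243370031056 [ 0.56460749 -0.31246511] [ 0.67374036 -0.20441083]
vial [[0.44618455 0.07589326 0.08      ]] adapter [[0.43333193 0.34995717 0.05      ]]
```

>>> servo_tool(commands=[[[3, -1, 30], 0, 50], [[0, 0, 40], 0, 50], [[0, 0, 40], 0, 50], [[0, 0, 40], 0, 50], [[0, 0, 30], 0, 50], [[0, 0, 15], 0, 50], [[0, 0, 7], 0, 50], [[0, 0, 0], 0, 50], [[0, 0, 0], 0, 15], [[0, 0, 0], 0, 15], [[0, 0, 0], 0, 15], [[0, 0, 0], 0, 15], [[0, 0, 0], 0, 15], [[0, 0, 0], 0, 15]])

```text
time_s: 3.65
eef_pos: [0.4544, 0.195, 0.0772]
eef_rot: [0.001, -0.0, 1.0, 0.0]
wrist_force: [-1.3, -0.5, 6.9]
opening: 0.228
grasp_force: 59.0
```

>>> servo_tool(commands=[[[0, 0, -5], 0, 15], [[0, 0, -15], 0, 15], [[0, 0, -25], 0, 15], [[-10, 3, -15], 0, 15], [[-25, 9, 0], 0, 15], [[-30, 10, 0], 0, 15], [[-30, 10, 0], 0, 15], [[-30, 12, 0], 0, 15], [[-28, 10, 0], 0, 15], [[-15, 5, 0], 0, 15], [[-5, 2, 0], 0, 15], [[0, 0, 15], 0, 15], [[0, 0, 15], 0, 15], [[0, 0, 5], 0, 15], [[0, 0, 0], 0, 15], [[0, 0, 0], 0, 15]])

```text
time_s: 5.65
eef_pos: [0.6268, 0.2561, 0.1018]
eef_rot: [0.0, -0.0, 1.0, 0.0]
wrist_force: [-0.4, 0.0, -0.9]
opening: 0.223
grasp_force: 58.8
```

```bash
python3 - <<'E'
from bench import ctrl
import cv2,numpy as np
P=[]
for n in ['wrist','scene','side']:
    c=ctrl.camera(n); np.savez(f'{n}1.npz',**c); P.append(c['color'][:,:,::-1])
a=cv2.resize(P[1][290:470,330:510],(400,400)); b=cv2.resize(P[2][120:220,290:390],(400,400))
cv2.imwrite('pics/c1.png',np.hstack([a,b])); cv2.imwrite('pics/w1.png',P[0]); print(ctrl.get_obs()['eef_pos'])
E
```

```text
[0.62693268 0.25607096 0.10202307]
```

View pics/c1.png

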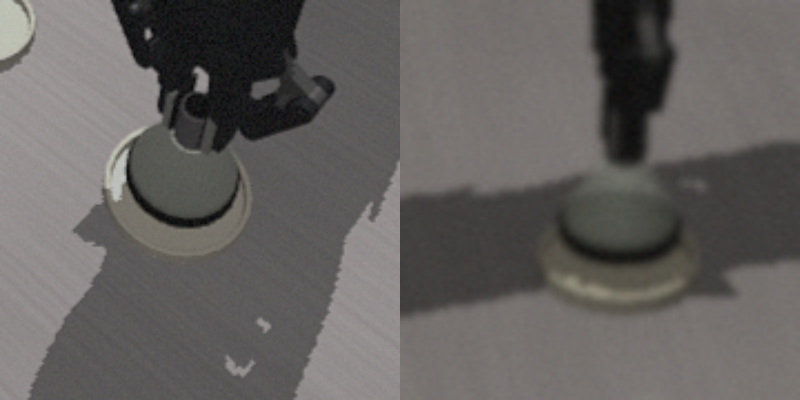

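View pics/w1.png

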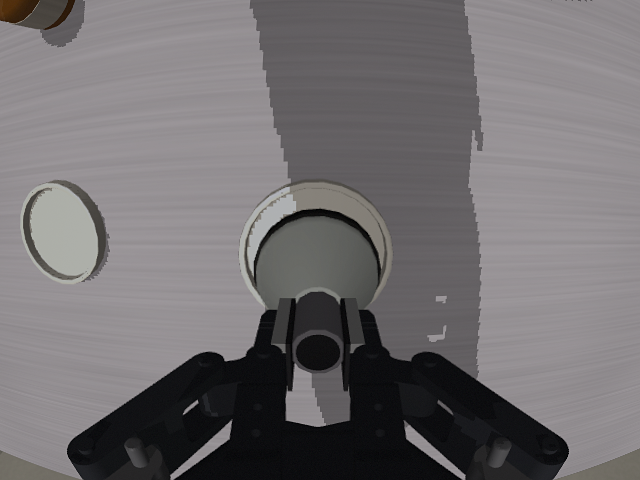

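Wrist view: mask_l is held upright above its stand. Mask rim spans u 254-381 with its back edge at v≈209; stand spans u 239-393 with its back edge at v≈180. Both are centred at u≈316.

```bash
python3 - <<'E'
from h import *
c=load('wrist1.npz')
print('mask xmin+r',castw(c,(317,210),.035)[0]+[.036,0,0],castw(c,(317,210),.026)[0]+[.036,0,0],'stand',castw(c,(316,180),.012)[0]+[.048,0,0],castw(c,[(239,255),(393,255)],.012))
g=c['color'].max(2).astype(int); print(g[170:225,318])
P=castw(c,[(22,230),(107,235),(65,180),(78,283)],.012); print('m',P.round(4), (P[0]+P[1])/2,(P[2]+P[3])/2)
E
```

```text
mask xmin+r [0.6264438 0.2565659 0.035    ] [0.62876029 0.25655574 0.026     ] stand [0.62658673 0.25597906 0.012     ] [[0.62466023 0.20838818 0.012     ]
 [0.6246876  0.30336209 0.012     ]]
[ 98  99  97  95  97  98  98  96  91  83  80  82 106 134 132 132 131 128
 115 133 134 134 134 133 134 133 134 134 134 133 134 134 133 134 134 134
 135 139 116   3   8  10   8  13  16  13  58  81  87  89  93  97 100 101
 100]
m [[0.6066 0.0326 0.012 ]
 [0.6112 0.1161 0.012 ]
 [0.5719 0.0866 0.012 ]
 [0.6482 0.0804 0.012 ]] [0.6089206  0.07434135 0.012     ] [0.61006776 0.08349859 0.012     ]
```

>>> servo_tool(commands=[[[0, 0, 8], 0, 15], [[0, 0, 6], 0, 15], [[0, 0, 4], 0, 15], [[0, 0, 2], 0, 15], [[0, 0, 1], 0, 15], [[0, 0, 0], 0, 15], [[0, 0, 0], 0, 15]])

```text
time_s: 6.68
eef_pos: [0.6268, 0.2559, 0.0814]
eef_rot: [0.0, -0.0, 1.0, -0.0]
wrist_force: [-2.7, -1.4, 5.3]
opening: 0.226
grasp_force: 59.3
```

>>> servo_tool(commands=[[[0, 0, 0], 0, 30], [[0, 0, 0], 0, 45], [[0, 0, 0], 0, 50], [[0, 0, 0], 0, 50], [[0, 0, -10], 0, 50], [[0, 0, -30], 0, 50], [[0, 0, -40], 0, 50], [[10, -20, -30], 0, 50], [[20, -45, -10], 0, 50], [[25, -55, 0], 0, 50], [[25, -55, 0], 0, 50], [[25, -55, 0], 0, 50], [[25, -55, 0], 0, 50], [[20, -40, 0], 0, 50], [[6, -14, 0], 0, 50], [[0, 0, 0], 0, 50], [[0, 0, 0], 0, 50]])

```text
time_s: 8.8
eef_pos: [0.4712, -0.0821, 0.2005]
eef_rot: [0.0, -0.001, 1.0, 0.0]
wrist_force: [0.3, -0.8, 1.1]
opening: 0.582
grasp_force: 0.0
```

```bash
python3 - <<'E'
from bench import ctrl
import cv2,numpy as np
c=ctrl.camera('wrist'); np.savez('wrist2.npz',**c); cv2.imwrite('pics/w2.png',c['color'][:,:,::-1]); print(ctrl.get_obs()['eef_pos'])
E
```

```text
[ 0.47112883 -0.08191882  0.20039007]
```

View pics/w2.png

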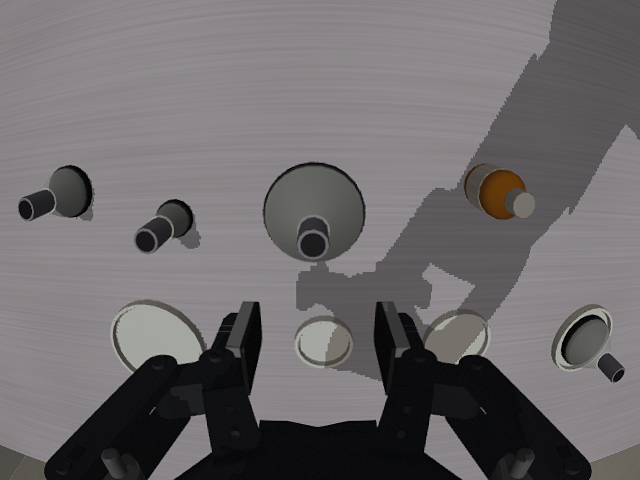

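Wrist view: xl stub top (313,244), s stub top (147,240), m stub top (26,209), stand s (323,343), and mask_l sitting in its stand at the right.

```bash
python3 - <<'E'
from h import *
c=load('wrist2.npz')
for k,p,z in [('xl',(313,244),.088),('s',(147,240),.070),('m',(26,209),.076)]: print(k,castw(c,p,z).round(4))
for k,z,pp in [('xl rim',.005,[(263,212),(366,212),(314,162)]),('stand s',.012,[(294,342),(353,342),(323,316),(323,368)]),('xl stand',.012,[(111,330),(147,300)])]:print(k,castw(c,pp,z).round(4)[:,:2].tolist())
E
```

```text
xl [[ 0.4699 -0.0843  0.088 ]]
s [[ 0.4733 -0.2125  0.07  ]]
m [[ 0.443  -0.3315  0.076 ]]
xl rim [[0.4695, -0.1295], [0.4695, -0.0384], [0.4255, -0.0843]]
stand s [[0.6014, -0.1047], [0.6016, -0.0455], [0.5706, -0.0759], [0.6349, -0.0754]]
xl stand [[0.5992, -0.3109], [0.5579, -0.2548]]
```

>>> servo_tool(commands=[[[1, -2, 20], 0, 50], [[0, 0, 40], 0, 50], [[0, 0, 35], 0, 50], [[0, 0, 16], 0, 50], [[0, 0, 7], 0, 50], [[0, 0, 0], 0, 50], [[0, 0, 0], 0, 15], [[0, 0, 0], 0, 15], [[0, 0, 0], 0, 15], [[0, 0, 0], 0, 15], [[0, 0, 0], 0, 15], [[0, 0, 0], 0, 15]])

```text
time_s: 10.35
eef_pos: [0.4705, -0.0854, 0.0836]
eef_rot: [0.001, -0.0, 1.0, -0.0]
wrist_force: [-1.9, 0.8, 7.0]
opening: 0.225
grasp_force: 58.6
```

>>> servo_tool(commands=[[[0, 0, -5], 0, 15], [[0, 0, -20], 0, 15], [[0, 0, -35], 0, 15], [[0, 0, -30], 0, 15], [[-10, -10, -15], 0, 15], [[-25, -28, 0], 0, 15], [[-30, -35, 0], 0, 15], [[-30, -35, 0], 0, 15], [[-30, -35, 0], 0, 15], [[-20, -22, 0], 0, 15], [[-5, -8, 0], 0, 15], [[0, 0, 20], 0, 15], [[0, 0, 30], 0, 15], [[0, 0, 20], 0, 15], [[0, 0, 10], 0, 15], [[0, 0, 0], 0, 15], [[0, 0, 0], 0, 15]])

```text
time_s: 12.48
eef_pos: [0.6203, -0.2583, 0.1085]
eef_rot: [0.001, -0.0, 1.0, -0.001]
wrist_force: [0.4, -0.6, -0.8]
opening: 0.223
grasp_force: 58.7
```

```bash
python3 - <<'E'
from bench import ctrl
import cv2,numpy as np
c=ctrl.camera('wrist'); np.savez('wrist3.npz',**c); cv2.imwrite('pics/w3.png',c['color'][:,:,::-1]); print(ctrl.get_obs()['eef_pos'])
E
```

```text
[ 0.62037987 -0.25840155  0.10865506]
```

View pics/w3.png

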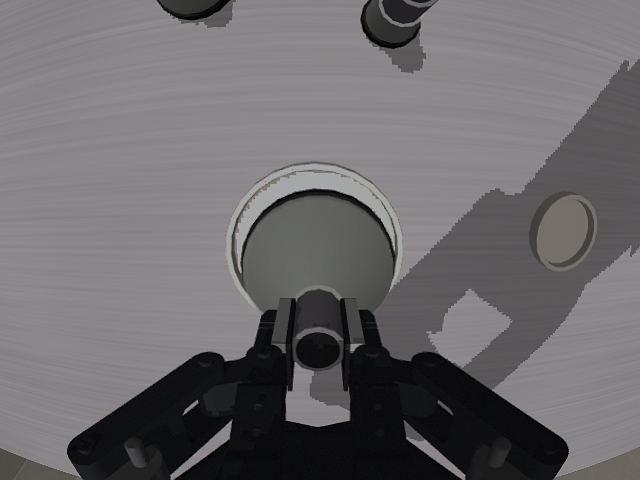

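Wrist view: mask_xl is held over its stand. Mask rim spans u 242-395, back edge v≈190; stand spans u 226-404, back edge v≈162.

```bash
python3 - <<'E'
from h import *
c=load('wrist3.npz'); g=c['color'].max(2).astype(int)
print(g[155:200:1,317].tolist()); print(g[245,220:262].tolist(),g[245,380:412].tolist())
print('mask x',castw(c,(317,190),.035)[0,0]+.045,castw(c,(317,190),.03)[0,0]+.045,'y',castw(c,[(242,255),(396,255)],.03)[:,1],'stand x',castw(c,(316,162),.012)[0,0]+.057,'y',castw(c,[(226,245),(404,245)],.012)[:,1])
E
```

```text
[146, 146, 146, 142, 140, 142, 117, 91, 113, 152, 176, 173, 167, 167, 163, 107, 125, 121, 170, 169, 168, 167, 167, 167, 167, 167, 167, 168, 168, 167, 167, 168, 171, 144, 48, 5, 14, 23, 26, 21, 46, 73, 85, 90, 94]
[141, 141, 141, 140, 141, 135, 153, 168, 167, 168, 158, 116, 57, 68, 94, 122, 133, 171, 167, 167, 168, 172, 135, 60, 20, 22, 68, 96, 102, 102, 102, 102, 101, 98, 100, 100, 99, 100, 99, 99, 100, 100] [87, 85, 85, 86, 85, 84, 84, 84, 84, 64, 11, 16, 99, 167, 157, 76, 82, 120, 171, 168, 167, 168, 156, 147, 143, 144, 144, 144, 144, 143, 144, 144]
mask x 0.6196995603831826 0.6207073289999996 y [-0.30167722 -0.21182711] stand x 0.6195474753297399 y [-0.31565518 -0.20298069]
```

>>> servo_tool(commands=[[[0, -2, 4], 0, 15], [[0, 0, 6], 0, 15], [[0, 0, 5], 0, 15], [[0, 0, 3], 0, 15], [[0, 0, 2], 0, 15], [[0, 0, 1], 0, 15], [[0, 0, 0], 0, 15], [[0, 0, 0], 0, 15]])

```text
time_s: 13.52
eef_pos: [0.6199, -0.2601, 0.0877]
eef_rot: [0.0, -0.0, 1.0, -0.0]
wrist_force: [-3.2, 2.1, 6.5]
opening: 0.226
grasp_force: 59.5
```

>>> servo_tool(commands=[[[0, 0, 0], 0, 30], [[0, 0, 0], 0, 45], [[0, 0, 0], 0, 50], [[0, 0, 0], 0, 50], [[0, 0, -10], 0, 50], [[0, 0, -30], 0, 50], [[0, 0, -40], 0, 50], [[16, 5, -30], 0, 50], [[40, 12, -5], 0, 50], [[45, 15, 0], 0, 50], [[35, 12, 0], 0, 50], [[10, 3, 0], 0, 50], [[0, 0, 0], 0, 50], [[0, 0, 0], 0, 50]])

```text
time_s: 15.28
eef_pos: [0.4747, -0.2137, 0.2018]
eef_rot: [0.001, -0.0, 1.0, -0.0]
wrist_force: [0.3, 0.5, 0.5]
opening: 0.588
grasp_force: 0.0
```

```bash
python3 - <<'E'
from bench import ctrl
import cv2,numpy as np
c=ctrl.camera('wrist'); np.savez('wrist4.npz',**c); cv2.imwrite('pics/w4.png',c['color'][:,:,::-1]); print(ctrl.get_obs()['eef_pos'])
E
```

```text
[ 0.4746527  -0.21359708  0.20160436]
```

View pics/w4.png

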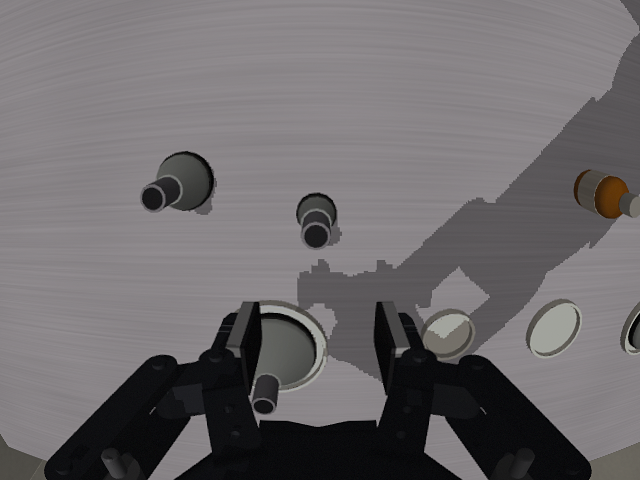

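Wrist view: mask_xl is seated in its stand; s stub top at (316,236), m stub top at (153,197).

```bash
python3 - <<'E'
from h import *
c=load('wrist4.npz')
print(castw(c,(316,236),.07),castw(c,(153,197),.076))
print('stand s',castw(c,[(448,309),(475,334),(423,334)],.012),'stand m',castw(c,[(581,310),(527,345),(527,357)],.012))
E
```

```text
[[ 0.474349   -0.21411865  0.07      ]] [[ 0.44230846 -0.33209475  0.076     ]]
stand s [[ 0.570486   -0.08247963  0.012     ]
 [ 0.60324603 -0.04546551  0.012     ]
 [ 0.59914504 -0.10520456  0.012     ]] stand m [[0.5846052  0.09767412 0.012     ]
 [0.62540709 0.0284303  0.012     ]
 [0.64346673 0.03423089 0.012     ]]
```

>>> servo_tool(commands=[[[0, 0, 25], 0, 50], [[0, 0, 40], 0, 50], [[0, 0, 40], 0, 50], [[0, 0, 20], 0, 50], [[0, 0, 9], 0, 50], [[0, 0, 3], 0, 50], [[0, 0, 0], 0, 50], [[0, 0, 0], 0, 15], [[0, 0, 0], 0, 15], [[0, 0, 0], 0, 15], [[0, 0, 0], 0, 15], [[0, 0, 0], 0, 15], [[0, 0, 0], 0, 15]])

```text
time_s: 16.95
eef_pos: [0.4742, -0.2135, 0.0652]
eef_rot: [0.001, -0.0, 1.0, -0.0]
wrist_force: [-0.2, 0.6, 6.3]
opening: 0.22
grasp_force: 58.5
```

>>> servo_tool(commands=[[[0, 0, -5], 0, 15], [[0, 0, -20], 0, 15], [[0, 0, -30], 0, 15], [[-10, 10, -20], 0, 15], [[-25, 27, 0], 0, 15], [[-30, 32, 0], 0, 15], [[-30, 32, 0], 0, 15], [[-22, 25, 0], 0, 15], [[-10, 10, 0], 0, 15], [[-2, 3, 0], 0, 15], [[0, 0, 20], 0, 15], [[0, 0, 20], 0, 15], [[0, 0, 10], 0, 15], [[0, 0, 0], 0, 15], [[0, 0, 0], 0, 15]])

```text
time_s: 18.82
eef_pos: [0.6029, -0.0743, 0.0896]
eef_rot: [0.0, 0.0, 1.0, -0.0]
wrist_force: [0.5, 0.0, -0.6]
opening: 0.223
grasp_force: 58.7
```

```bash
python3 - <<'E'
from bench import ctrl
import cv2,numpy as np
c=ctrl.camera('wrist'); np.savez('wrist5.npz',**c); cv2.imwrite('pics/w5.png',c['color'][:,:,::-1]); print(ctrl.get_obs()['eef_pos'])
E
```

```text
[ 0.60312367 -0.07429952  0.0899625 ]
```

View pics/w5.png

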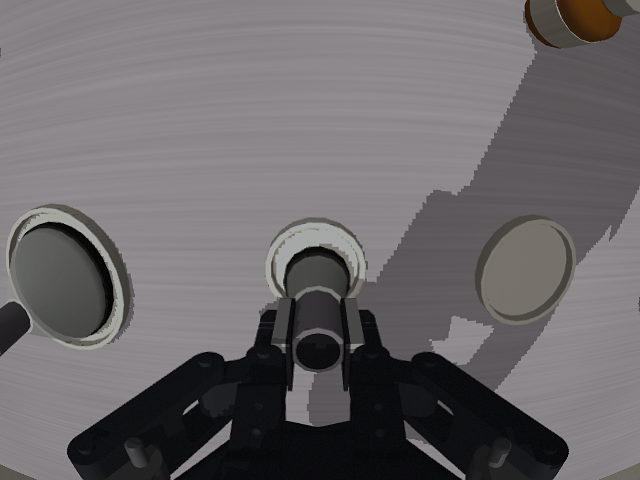

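Wrist view: mask_s is above its stand. Rim spans u 285-350, back edge v≈247; stand spans u 265-367, back edge v≈218. Stand m is at (526,270).

```bash
python3 - <<'E'
from h import *
c=load('wrist5.npz'); g=c['color'].max(2).astype(int); a=g
print(g[212:256,317].tolist()); print(g[265,260:292].tolist(),g[265,342:372].tolist())
print('mask x',castw(c,(317,247),.035)[0,0]+.018,'y',castw(c,[(285,268),(350,268)],.03)[:,1],'stand x',castw(c,(316,219),.012)[0,0]+.03,'y',castw(c,[(265,265),(367,265)],.012)[:,1])
print('m far/right',castw(c,[(576,262),(547,216),(484,290)],.012))
E
```

```text
[139, 139, 141, 140, 139, 119, 98, 93, 96, 97, 118, 167, 176, 169, 168, 169, 154, 131, 148, 169, 168, 168, 167, 168, 167, 168, 168, 167, 168, 167, 168, 168, 170, 168, 95, 6, 10, 12, 9, 12, 19, 24, 25, 46]
[140, 140, 140, 140, 135, 146, 169, 168, 168, 169, 173, 72, 57, 103, 122, 123, 153, 169, 168, 168, 168, 168, 167, 167, 170, 163, 84, 0, 5, 16, 23, 25] [23, 25, 19, 6, 52, 106, 128, 125, 123, 132, 172, 169, 168, 168, 171, 135, 91, 118, 156, 169, 168, 169, 168, 155, 73, 85, 137, 139, 138, 138]
mask x 0.6005432345376612 y [-0.09075798 -0.05636459] stand x 0.6044574522631122 y [-0.10414902 -0.04475199]
m far/right [[0.60291135 0.1061082  0.012     ]
 [0.57066661 0.07184936 0.012     ]
 [0.6207023  0.03323662 0.012     ]]
```

>>> servo_tool(commands=[[[-2, 0, 4], 0, 15], [[0, 0, 6], 0, 15], [[0, 0, 5], 0, 15], [[0, 0, 3], 0, 15], [[0, 0, 2], 0, 15], [[0, 0, 1], 0, 15], [[0, 0, 0], 0, 15], [[0, 0, 0], 0, 15]])

```text
time_s: 19.88
eef_pos: [0.6049, -0.074, 0.0692]
eef_rot: [0.0, -0.0, 1.0, -0.0]
wrist_force: [-2.4, 0.0, 5.1]
opening: 0.226
grasp_force: 59.5
```

>>> servo_tool(commands=[[[0, 0, 0], 0, 30], [[0, 0, 0], 0, 45], [[0, 0, 0], 0, 50], [[0, 0, 0], 0, 50], [[0, 0, -10], 0, 50], [[0, 0, -30], 0, 50], [[0, 0, -40], 0, 50], [[10, -15, -40], 0, 50], [[30, -45, -10], 0, 50], [[35, -55, 0], 0, 50], [[35, -55, 0], 0, 50], [[30, -50, 0], 0, 50], [[17, -28, 0], 0, 50], [[6, -10, 0], 0, 50], [[0, 0, 0], 0, 50], [[0, 0, 0], 0, 50]])

```text
time_s: 21.88
eef_pos: [0.4452, -0.3264, 0.1984]
eef_rot: [0.0, -0.001, 1.0, 0.0]
wrist_force: [-0.2, -0.4, -0.5]
opening: 0.588
grasp_force: 0.0
```

```bash
python3 - <<'E'
from bench import ctrl
import cv2,numpy as np
c=ctrl.camera('wrist'); np.savez('wrist6.npz',**c); cv2.imwrite('pics/w6.png',c['color'][:,:,::-1]); print(ctrl.get_obs()['eef_pos'])
E
```

```text
[ 0.44523795 -0.32627891  0.19831881]
```

View pics/w6.png

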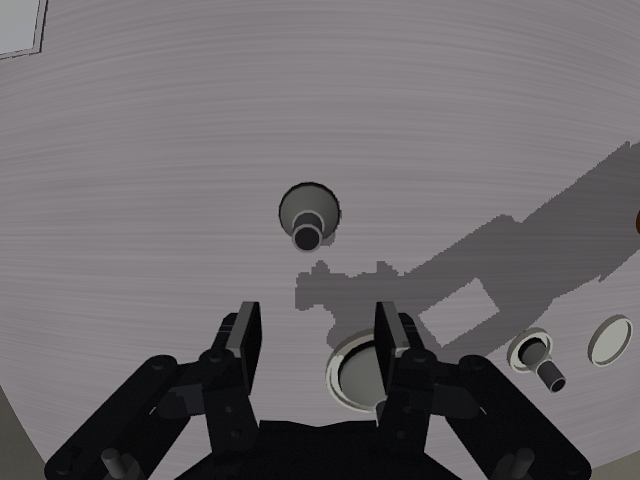

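Wrist view: m stub top at (307,238), needing about -6 mm in y, and mask_s stands in its stand at (531,352). Continuing with mask_m.

>>> servo_tool(commands=[[[2, -6, 20], 0, 50], [[0, 0, 40], 0, 50], [[0, 0, 40], 0, 50], [[0, 0, 18], 0, 50], [[0, 0, 8], 0, 50], [[0, 0, 2], 0, 50], [[0, 0, 0], 0, 50], [[0, 0, 0], 0, 15], [[0, 0, 0], 0, 15], [[0, 0, 0], 0, 15], [[0, 0, 0], 0, 15], [[0, 0, 0], 0, 15], [[0, 0, 0], 0, 15]])

```text
time_s: 23.55
eef_pos: [0.443, -0.334, 0.0713]
eef_rot: [0.001, -0.0, 1.0, -0.001]
wrist_force: [-1.1, 1.5, 5.8]
opening: 0.221
grasp_force: 58.5
```

>>> servo_tool(commands=[[[0, 0, -5], 0, 15], [[0, 0, -20], 0, 15], [[0, 0, -40], 0, 15], [[0, 0, -35], 0, 15], [[-7, 15, -10], 0, 15], [[-15, 36, 0], 0, 15], [[-15, 36, 0], 0, 15], [[-15, 36, 0], 0, 15], [[-15, 36, 0], 0, 15], [[-15, 36, 0], 0, 15], [[-15, 36, 0], 0, 15], [[-15, 36, 0], 0, 15], [[-15, 36, 0], 0, 15], [[-15, 36, 0], 0, 15], [[-15, 36, 0], 0, 15], [[-8, 20, 0], 0, 15], [[-3, 6, 0], 0, 15], [[0, 0, 0], 0, 15], [[0, 0, 0], 0, 15]])

```text
time_s: 25.92
eef_pos: [0.6102, 0.0664, 0.1801]
eef_rot: [-0.0, 0.001, 1.0, -0.0]
wrist_force: [-0.1, -0.1, -1.1]
opening: 0.228
grasp_force: 58.7
```

Now I lower to a check height, with the mask bottom about 25 mm up (TCP 0.096).

>>> servo_tool(commands=[[[0, 2, 20], 0, 15], [[0, 0, 30], 0, 15], [[0, 0, 22], 0, 15], [[0, 0, 12], 0, 15], [[0, 0, 0], 0, 15], [[0, 0, 0], 0, 15]])

```text
time_s: 26.68
eef_pos: [0.6111, 0.0694, 0.097]
eef_rot: [0.001, 0.0, 1.0, -0.0]
wrist_force: [0.1, 0.2, -0.2]
opening: 0.225
grasp_force: 58.7
```

```bash
python3 - <<'E'
from bench import ctrl
import cv2,numpy as np
c=ctrl.camera('wrist'); np.savez('wrist7.npz',**c); cv2.imwrite('pics/w7.png',c['color'][:,:,::-1]); print(ctrl.get_obs()['eef_pos'])
E
```

```text
[0.61127642 0.0693985  0.09735506]
```

View pics/w7.png

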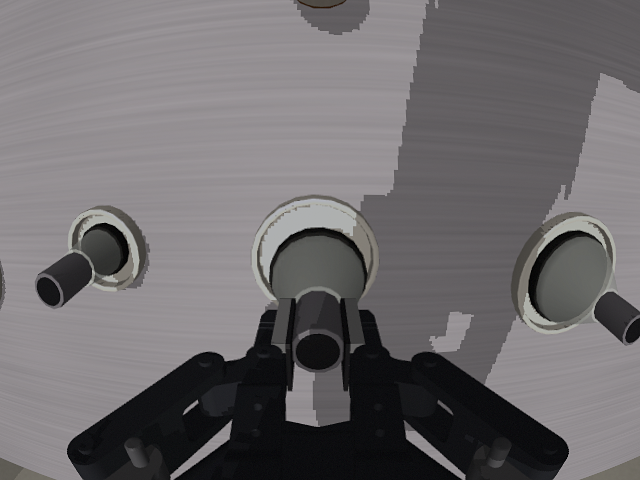

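Wrist view: mask_m is held over its stand. Mask rim spans u 270-367, stand u 251-379, so the stand is about 2 mm towards -y; x agrees with the measured 0.611. Lowering.

>>> servo_tool(commands=[[[0, -2, 4], 0, 15], [[0, 0, 6], 0, 15], [[0, 0, 5], 0, 15], [[0, 0, 4], 0, 15], [[0, 0, 2], 0, 15], [[0, 0, 1], 0, 15], [[0, 0, 0], 0, 15], [[0, 0, 0], 0, 15]])

```text
time_s: 27.72
eef_pos: [0.6107, 0.0676, 0.0754]
eef_rot: [0.0, -0.0, 1.0, -0.0]
wrist_force: [-4.1, -0.6, 7.4]
opening: 0.227
grasp_force: 59.2
```

>>> servo_tool(commands=[[[0, 0, 0], 0, 30], [[0, 0, 0], 0, 45], [[0, 0, 0], 0, 50], [[0, 0, 0], 0, 50], [[0, 0, -10], 0, 50], [[0, 0, -30], 0, 50], [[0, 0, -40], 0, 50], [[0, 0, -40], 0, 50], [[20, 0, -40], 0, 50], [[40, 0, -20], 0, 50], [[40, 0, 0], 0, 50], [[40, 0, 0], 0, 50], [[40, 0, 0], 0, 50], [[0, 0, 0], 0, 50], [[0, 0, 0], 0, 50], [[0, 0, 0], 0, 50]])

```text
time_s: 29.72
eef_pos: [0.4315, 0.0673, 0.2547]
eef_rot: [0.0, -0.0, 1.0, -0.0]
wrist_force: [0.5, -1.2, 0.3]
opening: 0.592
grasp_force: 0.0
```

```bash
python3 - <<'E'
from bench import ctrl
from h import *
for n in ['scene','side']:
    c=ctrl.camera(n); np.savez(f'{n}9.npz',**c); cv2.imwrite(f'pics/{n}9.png',c['color'][:,:,::-1])
E
```

```text
(no output)
```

View pics/scene9.png

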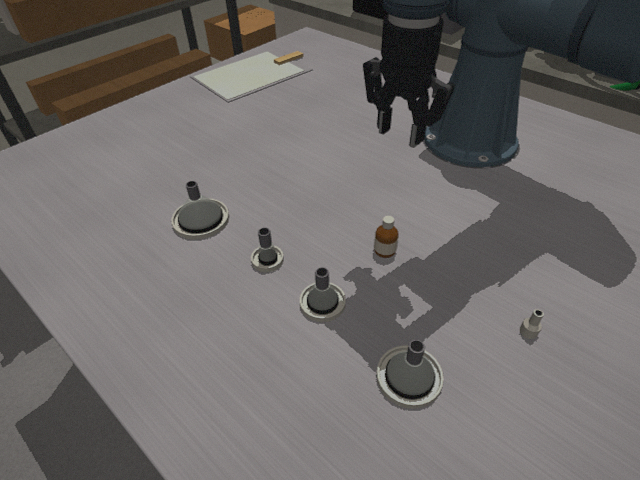

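The scene view shows all four masks upright inside their own stands at (200,216), (267,258), (322,299) and (411,374). The vial (387,240) and adapter (534,322) are unmoved, and the gripper is clear.

```bash
python3 -c "
from bench import ctrl
print(ctrl.hand_in())"
```

```text
the job is handed in; nothing more can be done
None
```

I set all four masks down upright in the stands of their own size, with the adapter and bottle left where they were, and handed the job in at about 30 s; the hand-in returned no verdict.

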